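Take the lock cap off a label spindle

TASK

On the label stand, swing the hold-down arm at least 60 degrees aside, away from the other spindle, and leave it there, so that the cap under it is clear. Then unlock that cap, which turns loose only one way: which way is not known, so try both, and lift it straight off its spindle. Finish while still holding the cap in the gripper, right above its spindle and about 10 cm higher than it sat; leave the bare core on the spindle and everything else, the other cap too, where it is.

Things in the scene. Friction and masses are not known exactly. Their poses are not given: they have to be found in the camera images.
- stand: label stand fixed to the table: grey base plate 250 x 300 x 12 mm with two spindles. Origin at table height on the axis of the working spindle (under the hold-down arm, with a bare core on it); x points from there to the arm's hinge post, y to the side of the other spindle, which stands at x 20, y 170 mm and carries a full label roll 104 mm in diameter
- spindle_top (a point): top of the working spindle's steel head, on its axis, 81 mm above the table; the cap hides it
- cap_mid (a point): centre of the cap to be taken off, half-way up it: ribbed grey round cap, 50 mm diameter, 34 mm high, about 80 g. While on, this point is 83 mm above the table, its underside 66, its top 100. It is locked: it can be pulled up only 3 mm until turned loose; then it lifts straight off (it does not rise by itself)
- spare_cap_mid (a point): centre of the same kind of cap on the other spindle (with the opposite hand); to be left alone
- hold_arm (a joint): swing of the hold-down arm in rad: it starts near 0 (between -0.15 and 0.2) with its disc over the cap; grows as the arm swings, counter-clockwise seen from above, away from the other spindle; stops at -0.3 and 1.8. It swings level, stays where it is left, and needs about 1 N at its peg
- swing_hinge (a point): on the arm's upright hinge axis, 130 mm from the working spindle's axis, 119 mm above the table (mid-thickness of the arm's bar, which is 20 mm wide; bar top at 125 mm). The arm's grey disc, 64 mm diameter, is 130 mm out from the hinge, its underside 109 mm above the table, 9 mm above the cap
- swing_peg (a point): middle of the upright black peg near the arm's free end, 180 mm from the hinge axis: 16 mm diameter, standing from 124 to 172 mm above the table; this point is 148 mm above the table
- core: bare cardboard core around the working spindle, 47 mm outside diameter, 52 mm high, origin at the centre of its underside (12 mm above the table); stays on the spindle
- tray_a: bystander: open paper snack tray 100 x 190 x 42 (190 along its own y) with a bun and a wrapped bar (sizes in mm); origin at the centre of its underside
- tape_roll: bystander: roll of packing tape lying flat, 96 diameter, 45 high, close to the stand (sizes in mm); origin at the centre of its underside
- tape_roll_2: bystander: second such tape roll (sizes in mm); origin at the centre of its underside
- sanitiser: bystander: closed bottle, 66 diameter, 170 high (sizes in mm); origin at the centre of its underside
- spare_core: bystander: loose empty cardboard core, 47 diameter, 52 high, standing on the table (sizes in mm); origin at the centre of its underside
- cap: the same cap, origin at the centre of its underside, z up its axis. The loosening way is chosen afresh each time and cannot be seen. That way it turns freely, can be lifted anywhere between 1.15 and 1.65 rad, and meets a stop at about 1.75 rad. The wrong way it meets a stop within 0.1 rad; then the torque rises or the fingers slip round it
There are look-alikes about, which are no part of the job. What is shaped like the core but green or yellow is not meant.

How it is judged:
On the way, in this order (a step that is already met when the one before it is completed fails the run):
1. the hold-down arm is swung clear of the cap (value of joint hold_arm above 0.9 rad), for 0.2 s.
2. the cap is off the spindle, in the fingers (height (world z) of cap_mid above 0.12 m and contact force between the fingers and cap above 0.5 N), for 0.2 s.
At the end, for the whole second after the job is handed in: The arm stands more than 0.9 rad (52 degrees) aside; the cap is held still between the fingers, its centre 60 to 177 mm above where it sat and within 50 mm of the spindle's axis, touching neither stand nor core; the bare core is still down on its spindle (value of joint hold_arm above 0.9 rad and height (world z) of cap_mid between 0.143 and 0.26 m and horizontal distance between cap_mid and spindle_top below 0.05 m and contact force between the fingers and cap above 0.5 N and contact force between cap and stand below 0.1 N and contact force between cap and core below 0.1 N and linear speed of cap below 0.03 m/s and horizontal distance between core and spindle_top below 0.015 m and height (world z) of core below 0.03 m); the arm keeps its last pose, push and grip.
It fails at once if the other cap is moved (15 mm) (distance of spare_cap_mid from where it was at the start of the episode above 0.015 m).
It fails at once if a bystander is pushed (30 mm) or knocked over (distance of any of tray_a, tape_roll, tape_roll_2, sanitiser, spare_core from where it was at the start of the episode above 0.03 m or angle between any of tray_a, tape_roll, tape_roll_2, sanitiser, spare_core's own z axis and vertical above 0.5 rad).
It also fails if it takes over 64 s, if anything falls off the work surface, if the arm or the gripper's body presses on something with over 40 N, if the wrist force passes 120 N, or if a joint passes its speed limit or range.

ROBOT

A 6-joint arm with a two-finger parallel gripper is mounted at the origin on the work surface. World frame = base frame: x ahead of the robot, y to its left, z up, the work surface at z = 0. Lengths are in m, angles in rad, forces in N, time in s.
With the tool pointing down it reaches from about 0.3 to 1 m from the base axis. Payload 5.1 kg.
Tool frame: the origin (TCP) lies midway between the tips of the shut fingers; the grasp point (between the pads) lies 19 mm behind it; z points along the fingers, y is the direction in which the jaws open and shut (so a half turn about z gives the same grasp; the last joint's range is limited). The gripper opens to 95 mm and grips with 3 to 60 N. Pads are 20 mm wide; open, the fingers measure 119 mm over their backs; the gripper's body (75 mm by 180 mm) begins 59 mm behind the grasp point.
Start: joints at [1.063, 0.124, 1.65, -0, 1.367, -0.083], TCP at [0.268, 0.592, 0.215] pointing down, gripper open.
Joint ranges: [-2.61, 2.61], [-1.02, 2.33], [0.03, 2.71], [-1.35, 4.49], [0.32, 2.68], [-2.91, 2.91]. Speed limits (rad/s): [2.57, 2.57, 3.14, 3.14, 3.14, 3.14].

INTERFACE

Orientations are given as a unit quaternion [w, x, y, z].
In Python, from plant import robot, imaging, workorder, finder gives the robot as it stands. The module is installed in compiled form; this text tells all that it offers.
- The arm moves only by the shell command python3 -m handwheel 'ROWS' [OPENING]. ROWS is a JSON object of lists of equal length, an entry for each row: "offset": the shift along the tool's x, y, z in m, a list of three; "twist": the turn about the tool's z in rad. In form: {"offset": [[x, y, z], ...], "twist": [twist, ...]}. A call has exactly 10 rows; each row shifts and turns the commanded pose from where the row before left it, along the tool's axes as they then stand; what a row does not reach is not made up. A row lasts 1/10 s, in which the tool goes at most 50 mm and 8.59 degrees, less where a joint would pass 70% of its speed; a pose out of reach is approached as far as the arm can. A call is refused whole if a number of a shift passes 0.05 or a number of a turn 0.15, either way. A call with a gripper value outside its range is refused whole. OPENING is the gripper command: -1 is shut, 1 is fully open, values between are in proportion, set as the call begins (- or left out, the last holds). The fingers move at their own pace and stop on an object; the grip force is fixed at half the most. Time passes only in rows, so rows that do not move let the fingers close, or fill a call up. It gives the time, the measured TCP pose, the force and the opening at its end, in the units of the state.
- robot.state(): the state, without advancing time (a new reading comes with each control period).
- imaging.get_image(name): name is "side" or "top" or "wrist"; returns a dict with "image" (384x512x3 uint8, red, green, blue), "camera_matrix" (3x3 intrinsics, pixels), "k1" (the pictures are not rectified: a ray, as slopes to the right and down, at radius r is drawn at 1 + k1 r^2 times it, then the intrinsics apply), "rvec" (rotation vector, rad) and "tvec" (3), from world to camera coordinates, as OpenCV has them. Camera axes: x right, y down, z forward; pixel columns grow to the right and rows downward; lengths in m; the calibration is good to about 2 mm. A picture is of the moment at which its call begins. There is no depth.
- workorder.hand_in(): hands the job in, once; it reports no verdict.
Trained networks look in a picture, given as the dict that the camera call returned (one of the last four; its "shot" number tells which), for a name from the list of things; names that differ only in an ending like _2 or _b are one class to them, and where a whole thing is asked for, a point or a joint stands for the part that bears it (a point fixed in the world has none). Each returns a list of dicts, best first, with "p" (0 to 1); they miss things now and then, are a little off and sometimes report something else, mostly with a low value. They report only what shows in the picture. A call takes as long as a camera call. They do not tell look-alikes from the thing itself.
- finder.trace(picture, thing): "region" (384x512 bool, what is visible of it) and "uv" ([column, row] in pixels, amid what is visible of it).
- finder.tip_of(picture, thing): "uv" ([column, row] in pixels: a listed point, or the origin of a listed thing).
The state is a dict: "clock": time; "qpos": joint angles; "dq": joint speeds; "joint_efforts": joint torques, N m; "ee_pos": TCP position; "eef_rot": TCP orientation; "ft_force": force on the tool from outside, world axes, zero at the start; "moment": the same for the moment, N m; "grip_width": finger opening in m.
Only numpy, scipy, OpenCV 4.12 (cv2) and the standard library are available. Lean on these libraries where they do the work, as an engineer would, in place of code of your own. Each camera call takes 0.05 s, during which the arm holds its last target.

## Working session

There is one attempt and no reset: what is moved stays moved. The work goes in short steps, Python scripts to look and compute and a shell command to move; the robot and the scene stay as the last step left them, time stands still between calls to the robot, and variables do not carry over. Pictures are saved under pics/ and viewed, and the job is handed in when it is done.

```bash
mkdir -p pics; cat > h.py <<'E'
import numpy as np, cv2
from plant import robot, imaging, workorder, finder
def ray(d,uv):
    K=np.array(d["camera_matrix"]);k1=d["k1"]
    p=cv2.undistortPoints(np.array([[uv]],float),K,np.array([k1,0,0,0,0.]))[0,0]
    R,_=cv2.Rodrigues(np.array(d["rvec"],float));t=np.array(d["tvec"],float).ravel()
    return -R.T@t, R.T@np.array([p[0],p[1],1])
def atz(d,uv,z):
    o,r=ray(d,uv); return o+r*(z-o[2])/r[2]
def proj(d,P):
    return cv2.projectPoints(np.array([P],float),np.array(d["rvec"],float),np.array(d["tvec"],float),np.array(d["camera_matrix"]),np.array([d["k1"],0,0,0,0.]))[0][0,0]
def tri(a,ua,b,ub):
    o1,r1=ray(a,ua);o2,r2=ray(b,ub)
    A=np.stack([r1,-r2],1);s=np.linalg.lstsq(A,o2-o1,rcond=None)[0]
    p,q=o1+s[0]*r1,o2+s[1]*r2
    return (p+q)/2,np.linalg.norm(p-q)
def save(n,im): cv2.imwrite(n,cv2.cvtColor(im,cv2.COLOR_RGB2BGR))
E
python3 - <<'E'
from h import *
np.set_printoptions(precision=4,suppress=True)
s=robot.state(); print(s)
Z=dict(spindle_top=.081,cap_mid=.083,spare_cap_mid=.083,swing_hinge=.119,swing_peg=.148,core=.012,stand=0,tray_a=0,tape_roll=0,sanitiser=0,spare_core=0)
D={}
for n in ("top","side"):
    D[n]=imaging.get_image(n); save(f"pics/{n}0.png",D[n]["image"])
    for k,z in Z.items():
        for r in finder.tip_of(D[n],k)[:3]:
            print(n,k,round(r["p"],2),np.array(r["uv"]),atz(D[n],r["uv"],z))
E
```

```text
{'clock': 0.0, 'qpos': array([ 1.0634,  0.1245,  1.6517, -0.    ,  1.3675, -0.0826]), 'dq': array([ 0.    , -0.0003, -0.0004,  0.0008, -0.0006,  0.0006]), 'joint_efforts': array([  0.0008, -41.7582, -35.9944,   0.0775,   0.0491,  -0.0002]), 'ee_pos': array([0.2676, 0.5917, 0.2134]), 'eef_rot': array([-0.0003,  0.2108,  0.9775, -0.001 ]), 'ft_force': array([ 0.1951, -0.1684,  0.8982]), 'moment': array([-0.0321,  0.0055, -0.0355]), 'grip_width': 0.09514540140323322}
top spindle_top 0.87 [203.1 172.9] [0.5245 0.0301 0.081 ]
top spare_cap_mid 0.64 [152.9 173.1] [0.5247 0.196  0.083 ]
top swing_hinge 0.9 [196.3 131.5] [0.6541 0.0467 0.119 ]
top swing_peg 0.57 [206.4 186.5] [0.4775 0.0098 0.148 ]
top core 0.49 [233.7 223.3] [ 0.3552 -0.0655  0.012 ]
top core 0.41 [264.8 213.6] [ 0.3882 -0.1728  0.012 ]
top core 0.38 [258.9 185.4] [ 0.4856 -0.1528  0.012 ]
top stand 0.7 [206.8 188.6] [0.4755 0.0291 0.    ]
top stand 0.57 [210.2 173.1] [0.5297 0.0172 0.    ]
top stand 0.41 [321.9 229.1] [ 0.3327 -0.3721  0.    ]
top tray_a 0.91 [338.8 152.1] [ 0.6022 -0.4345  0.    ]
top tape_roll 0.91 [321.
[... 605 characters left out ...]
4612  0.148 ]
side core 0.79 [244.7 187.1] [0.5169 0.0117 0.012 ]
side core 0.78 [241.9 243.8] [ 0.3834 -0.1665  0.012 ]
side core 0.77 [265.6 225.8] [ 0.4682 -0.1506  0.012 ]
side stand 0.92 [241.9 185.5] [ 0.5231  0.0352 -0.    ]
side tray_a 0.72 [387.8 265.8] [ 0.6221 -0.4299  0.    ]
side tape_roll 0.97 [277.9 308.4] [ 0.3389 -0.3665  0.    ]
side tape_roll 0.6 [384.1 268.1] [ 0.6096 -0.4293  0.    ]
side tape_roll 0.58 [295.6 202.2] [ 0.5976 -0.1153  0.    ]
side sanitiser 0.73 [368.  340.3] [ 0.435  -0.5455  0.    ]
side spare_core 0.7 [277.4 136.3] [0.7641 0.1776 0.    ]
side spare_core 0.67 [181.8 185.7] [0.3852 0.1406 0.    ]
side spare_core 0.29 [226.7 152.5] [0.5804 0.2016 0.    ]
```

```bash
python3 - <<'E'
import cv2
for n,(x0,y0,x1,y1) in dict(top=(110,90,310,240),side=(150,90,350,240)).items():
    im=cv2.imread(f"pics/{n}0.png")
    cv2.imwrite(f"pics/{n}0c.png",cv2.resize(im[y0:y1,x0:x1],None,fx=4,fy=4,interpolation=cv2.INTER_CUBIC))
E
```

```text
(no output)
```

View pics/top0.png

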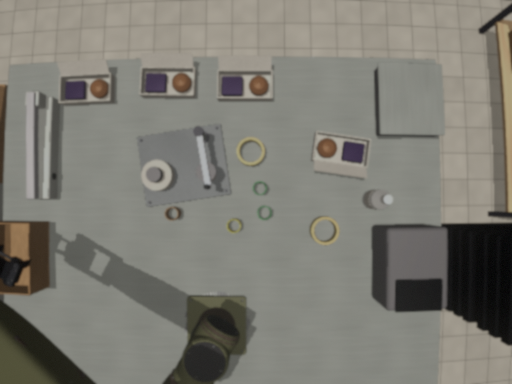

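View pics/top0c.png

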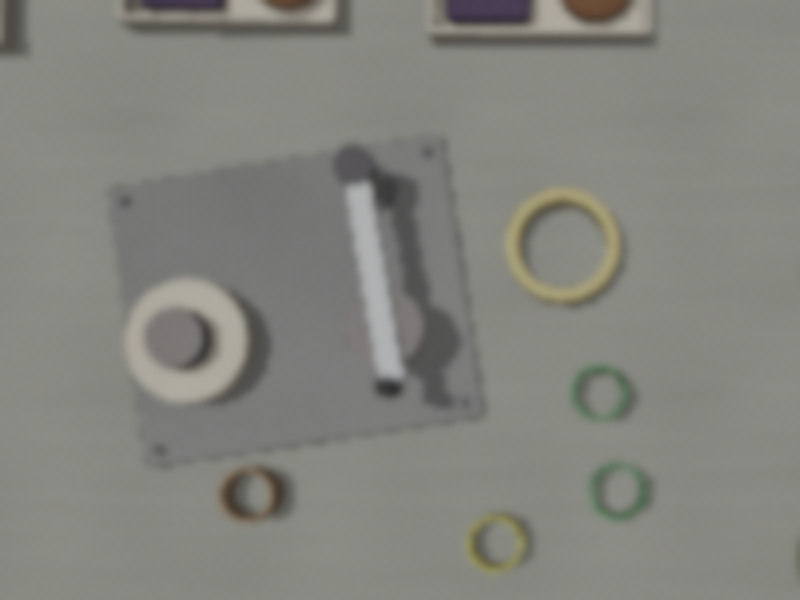

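View pics/side0c.png

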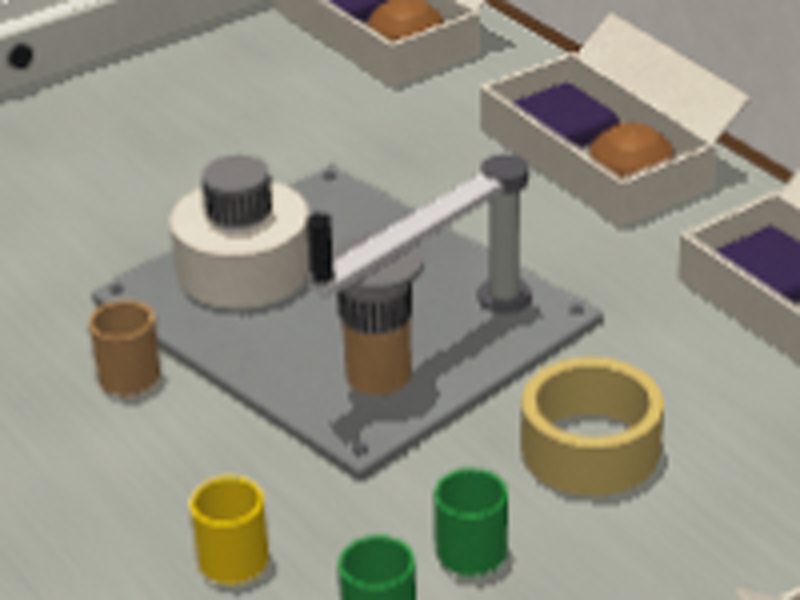

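The scene has one stand. Its base plate is at top pixels (138-230, 125-206), with the full roll at (157,175) and the arm from (198,130) to (206,187). The core meant is the brown one under the ribbed cap (side crop, 375,350). The brown core at (125,345) in the crop is loose, and the green and yellow ones are decoys. The distances agree: hinge to peg is about 0.18 m and hinge to spindle about 0.13 m. Next I move over the peg.

```bash
python3 -m handwheel '{"offset": [[-0.0214,-0.0222,0],[-0.0214,-0.0222,0],[-0.0214,-0.0222,0],[-0.0214,-0.0222,0],[-0.0214,-0.0222,0],[-0.0214,-0.0222,0],[-0.0214,-0.0222,0],[-0.0214,-0.0222,0],[-0.0214,-0.0222,0],[-0.0214,-0.0222,0]], "twist": [0,0,0,0,0,0,0,0,0,0]}' 1
python3 -m handwheel '{"offset": [[-0.0214,-0.0222,0],[-0.0214,-0.0222,0],[-0.0214,-0.0222,0],[-0.0214,-0.0222,0],[-0.0214,-0.0222,0],[-0.0214,-0.0222,0],[-0.0214,-0.0222,0],[-0.0214,-0.0222,0],[-0.0214,-0.0222,0],[-0.0214,-0.0222,0]], "twist": [0,0,0,0,0,0,0,0,0,0]}' -
python3 -m handwheel '{"offset": [[0,0,0],[0,0,0],[0,0,0],[0,0,0],[0,0,0],[0,0,0],[0,0,0],[0,0,0],[0,0,0],[0,0,0]], "twist": [0.128,0.128,0.128,0.128,0.128,0.128,0.128,0.128,0.128,0.128]}' -
python3 -m handwheel '{"offset": [[0,0,0],[0,0,0],[0,0,0],[0,0,0],[0,0,0],[0,0,0],[0,0,0],[0,0,0],[0,0,0],[0,0,0]], "twist": [0.127,0.127,0.127,0.127,0.127,0.127,0.127,0.127,0.127,0.127]}' -
python3 - <<'E'
from h import *
np.set_printoptions(precision=4,suppress=True)
s=robot.state(); print(s["clock"],s["ee_pos"],s["eef_rot"],s["qpos"],s["ft_force"])
D={n:imaging.get_image(n) for n in ("wrist","top","side")}
for n,d in D.items():
    save(f"pics/{n}1.png",d["image"])
    for k,z in dict(swing_peg=.148,swing_hinge=.119).items():
        for r in finder.tip_of(d,k)[:2]: print(n,k,round(r["p"],2),np.array(r["uv"]),atz(d,r["uv"],z))
E
```

```text
clock: 2.2
ee_pos: [0.3717, 0.3006, 0.2149]
eef_rot: [0.0, 0.211, 0.978, 0.0]
ft_force: [0.0, 0.1, -0.7]
grip_width: 0.0956
clock: 3.2
ee_pos: [0.4752, 0.01, 0.2149]
eef_rot: [0.0, 0.211, 0.978, 0.0]
ft_force: [0.9, 0.1, 0.8]
grip_width: 0.0957
clock: 4.2
ee_pos: [0.4749, 0.0113, 0.2148]
eef_rot: [0.0, 0.755, 0.656, 0.0]
ft_force: [0.3, -0.3, 0.1]
grip_width: 0.095
clock: 5.2
ee_pos: [0.4749, 0.0113, 0.2148]
eef_rot: [0.0, 0.997, 0.081, 0.0]
ft_force: [0.1, 0.6, -0.2]
grip_width: 0.095
5.2 [0.4749 0.0113 0.2148] [0.     0.9967 0.0807 0.0001] [-0.0893 -0.277   2.0277  0.      1.3907  1.3199] [ 0.1451  0.6489 -0.2159]
wrist swing_peg 0.94 [252.2 192.3] [0.4759 0.0102 0.148 ]
top swing_hinge 0.97 [197.3 132.7] [0.6502 0.0435 0.119 ]
side swing_peg 0.58 [228.2 151.5] [0.4744 0.0174 0.148 ]
side swing_hinge 0.72 [276.6 133.9] [0.6548 0.0431 0.119 ]
```

View pics/wrist1.png

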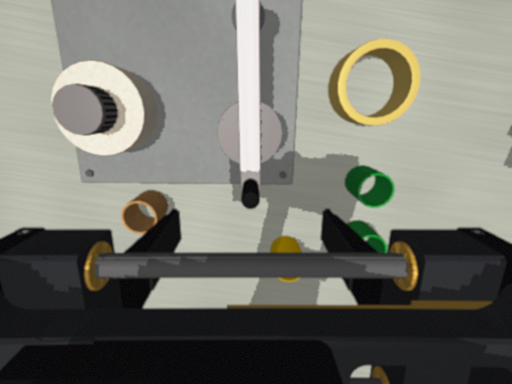

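The wrist picture shows the black peg at (252,192), nearly centred between the open fingers, with the arm running up to the hinge at (248,15). The peg measures within 2 mm of the TCP, so I descend and pinch it.

```bash
python3 -m handwheel '{"offset": [[0,0,0.01],[0,0,0.01],[0,0,0.01],[0,0,0.01],[0,0,0.01],[0,0,0.01],[0,0,0.01],[0,0,0.006],[0,0,0],[0,0,0]], "twist": [0,0,0,0,0,0,0,0,0,0]}' -
python3 -m handwheel '{"offset": [[0,0,0],[0,0,0],[0,0,0],[0,0,0],[0,0,0],[0,0,0],[0,0,0],[0,0,0],[0,0,0],[0,0,0]], "twist": [0,0,0,0,0,0,0,0,0,0]}' -1
python3 - <<'E'
from h import *
d=imaging.get_image("wrist");save("pics/wrist2.png",d["image"])
E
```

```text
clock: 6.65
ee_pos: [0.475, 0.0113, 0.1388]
eef_rot: [0.0, 0.997, 0.083, 0.0]
ft_force: [-0.1, 0.4, 0.1]
grip_width: 0.095
clock: 7.65
ee_pos: [0.4749, 0.0113, 0.1387]
eef_rot: [0.0, 0.997, 0.083, 0.0]
ft_force: [0.2, -0.0, -1.0]
grip_width: 0.0206
```

View pics/wrist2.png

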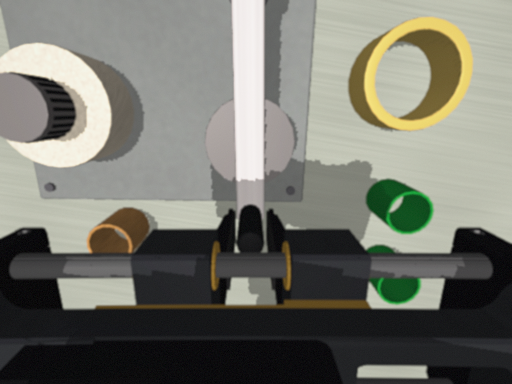

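```bash
python3 -m handwheel '{"offset": [[0.0003,0.0112,0],[0.0003,0.0112,0],[0.0003,0.0112,0],[0.0003,0.0112,0],[0.0003,0.0112,0],[0.0003,0.0112,0],[0,0,0],[0,0,0],[0,0,0],[0,0,0]], "twist": [-0.0625,-0.0625,-0.0625,-0.0625,-0.0625,-0.0625,0,0,0,0]}' -
python3 - <<'E'
from h import *
s=robot.state();p=s["ee_pos"];print(p,s["ft_force"],s["grip_width"])
h=np.array([.6525,.0425]);v=p[:2]-h;print(np.hypot(*v),np.degrees(np.arctan2(v[1],v[0]))%360)
q=s["eef_rot"];print(np.degrees(2*np.arctan2(q[2],q[1])))
E
```

```text
clock: 8.7
ee_pos: [0.4984, -0.0509, 0.1387]
eef_rot: [-0.0, 0.964, 0.267, 0.001]
ft_force: [3.7, 1.2, -3.0]
grip_width: 0.0156
[ 0.49843064 -0.05086535  0.13868295] [ 3.67072268  1.2205753  -3.04551243] 0.015616405058737688
0.18015120480097602 211.21567829251907
30.97090552575913
```

```bash
python3 -m handwheel '{"offset": [[0.0005,0.0112,0],[0.0005,0.0112,0],[0.0005,0.0112,0],[0.0005,0.0112,0],[0.0005,0.0112,0],[0.0005,0.0112,0],[0.0005,0.0112,0],[0,0,0],[0,0,0],[0,0,0]], "twist": [-0.0625,-0.0625,-0.0625,-0.0625,-0.0625,-0.0625,-0.0625,0,0,0]}' -
python3 -m handwheel '{"offset": [[0.0005,0.0112,0],[0.0005,0.0112,0],[0.0005,0.0112,0],[0.0005,0.0112,0],[0.0005,0.0112,0],[0.0005,0.0112,0],[0.0005,0.0112,0],[0.0005,0.0112,0],[0,0,0],[0,0,0]], "twist": [-0.0625,-0.0625,-0.0625,-0.0625,-0.0625,-0.0625,-0.0625,-0.0625,0,0]}' -
python3 - <<'E'
from h import *
s=robot.state();p=s["ee_pos"];print(p,s["ft_force"],s["grip_width"],s["qpos"])
h=np.array([.6525,.0425]);v=p[:2]-h;print(np.hypot(*v),np.degrees(np.arctan2(v[1],v[0]))%360)
q=s["eef_rot"];print(np.degrees(2*np.arctan2(q[2],q[1])))
E
```

```text
clock: 9.7
ee_pos: [0.5518, -0.1071, 0.1387]
eef_rot: [0.0, 0.883, 0.47, -0.0]
ft_force: [0.6, -1.5, -1.0]
grip_width: 0.0156
clock: 10.7
ee_pos: [0.6361, -0.1377, 0.1387]
eef_rot: [0.002, 0.739, 0.674, -0.001]
ft_force: [0.9, -6.8, -0.1]
grip_width: 0.0155
[ 0.63612973 -0.13774455  0.13871723] [ 0.93760751 -6.75942797 -0.13321544] 0.015529385022292013 [-0.29396254  0.18113819  1.71707172 -0.00404675  1.24215799 -0.19998212]
0.1809864208755992 264.810490471503
84.69001874159443
```

The arm is at about 264.8° against 187° at zero, so roughly 78° aside. I release the peg and rise.

```bash
python3 -m handwheel '{"offset": [[0,0,0],[0,0,0],[0,0,0],[0,0,0],[0,0,0],[0,0,0],[0,0,0],[0,0,0],[0,0,0],[0,0,0]], "twist": [0,0,0,0,0,0,0,0,0,0]}' 1
python3 -m handwheel '{"offset": [[0,0,-0.01],[0,0,-0.015],[0,0,-0.02],[0,0,-0.02],[0,0,-0.015],[0,0,-0.01],[0,0,0],[0,0,0],[0,0,0],[0,0,0]], "twist": [0,0,0,0,0,0,0,0,0,0]}' -
python3 - <<'E'
from h import *
np.set_printoptions(precision=4,suppress=True)
D={n:imaging.get_image(n) for n in ("wrist","top","side")}
for n,d in D.items():
    save(f"pics/{n}3.png",d["image"])
    for k,z in dict(swing_peg=.148,swing_hinge=.119,cap_mid=.083,spindle_top=.081,cap=.066,spare_cap_mid=.083).items():
        for r in finder.tip_of(d,k)[:2]: print(n,k,round(r["p"],2),np.array(r["uv"]),atz(d,r["uv"],z))
cv2.imwrite("pics/c3.png",np.hstack([cv2.resize(cv2.cvtColor(D[n]["image"],cv2.COLOR_RGB2BGR)[90:240,x:x+150],None,fx=2.6,fy=2.6) for n,x in (("top",120),("side",170))]))
E
```

```text
clock: 11.7
ee_pos: [0.6363, -0.1358, 0.1387]
eef_rot: [0.0, 0.739, 0.674, 0.0]
ft_force: [0.3, 0.3, 0.3]
grip_width: 0.0901
clock: 12.7
ee_pos: [0.6357, -0.1356, 0.2272]
eef_rot: [-0.001, 0.739, 0.674, -0.001]
ft_force: [0.7, -0.4, -0.1]
grip_width: 0.0954
wrist swing_peg 0.75 [251.4 192.8] [ 0.6347 -0.1378  0.148 ]
wrist cap_mid 0.73 [130.   36.3] [0.5229 0.0227 0.083 ]
wrist cap 0.6 [136.4  40. ] [0.5226 0.0231 0.066 ]
top swing_hinge 0.62 [195.1 133. ] [0.6493 0.0505 0.119 ]
top cap_mid 0.61 [204.3 173.2] [0.5234 0.0259 0.083 ]
top spindle_top 0.72 [206.3 171. ] [0.5307 0.0196 0.081 ]
top spindle_top 0.54 [337.2 152.4] [ 0.5905 -0.4102  0.081 ]
top cap 0.6 [208.8 170.6] [0.5332 0.0134 0.066 ]
top spare_cap_mid 0.48 [154.9 175.2] [0.5177 0.1893 0.083 ]
side swing_peg 0.85 [310.5 151.9] [ 0.6424 -0.1153  0.148 ]
side swing_peg 0.16 [209.3 135.7] [0.4758 0.1134 0.148 ]
side swing_hinge 0.84 [278.8 137.4] [0.6483 0.0248 0.119 ]
side cap_mid 0.74 [241.9 165.8] [0.5154 0.0183 0.083 ]
side spindle_top 0.77 [243.9 163.6] [0.5271 0.0257 0.081 ]
side spindle_top 0.66 [182.5 184.9] [0.3457 0.0466 0.081 ]
side cap 0.57 [243.8 168.9] [0.524  0.0227 0.066 ]
side spare_cap_mid 0.68 [210.1 136.2] [0.5259 0.2001 0.083 ]
```

View pics/c3.png

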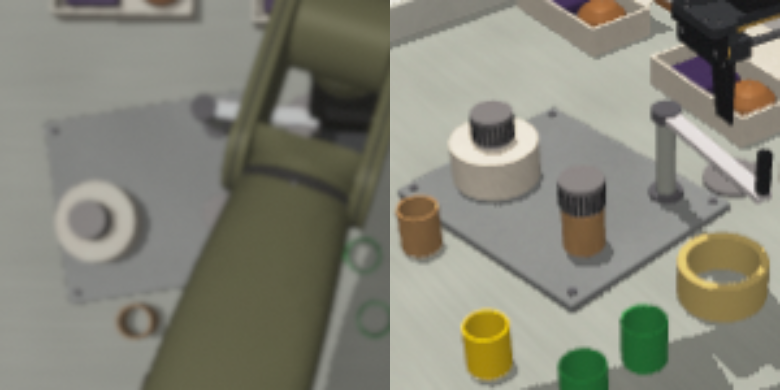

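View pics/wrist3.png

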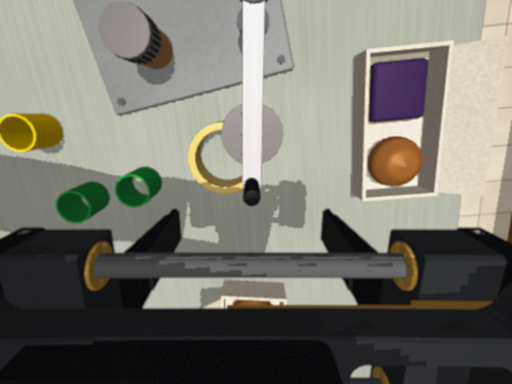

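The side view shows the cap clear on its core at about (582,190) in the crop, with the bar swung aside. I move above the cap.

```bash
python3 -m handwheel '{"offset": [[0.0166,-0.0141,0],[0.0166,-0.0141,0],[0.0166,-0.0141,0],[0.0166,-0.0141,0],[0.0166,-0.0141,0],[0.0166,-0.0141,0],[0.0166,-0.0141,0],[0.0166,-0.0141,0],[0.0167,-0.0142,0],[0,0,0]], "twist": [0,0,0,0,0,0,0,0,0,0]}' 1
python3 - <<'E'
from h import *
np.set_printoptions(precision=4,suppress=True)
s=robot.state();print(s["ee_pos"],s["eef_rot"],s["qpos"])
D={n:imaging.get_image(n) for n in ("wrist","side")}
for n,d in D.items():
    save(f"pics/{n}4.png",d["image"])
    for k,z in dict(swing_peg=.148,swing_hinge=.119,cap_mid=.083,cap=.066,core=.012).items():
        for r in finder.tip_of(d,k)[:2]: print(n,k,round(r["p"],2),np.array(r["uv"]),atz(d,r["uv"],z))
    for r in finder.trace(d,"cap")[:2]: 
        m=r["region"];v,u=np.nonzero(m);print(n,r["p"],r["uv"],u.min(),u.max(),v.min(),v.max())
d=D["wrist"]; q=proj(d,[*s["ee_pos"][:2],.1]); print("tcp at cap top",q)
im=d["image"].copy()
for c,P in (((255,0,0),.1),):
    for a in np.linspace(0,2*np.pi,60): 
        u=proj(d,[.523+.025*np.cos(a),.025+.025*np.sin(a),P]); cv2.circle(im,(int(round(u[0])),int(round(u[1]))),0,c,-1)
save("pics/w4.png",cv2.resize(im,None,fx=1.5,fy=1.5))
E
```

```text
clock: 14.75
ee_pos: [0.5225, 0.0261, 0.2289]
eef_rot: [-0.0, 0.738, 0.675, 0.0]
ft_force: [0.3, -0.9, 0.1]
grip_width: 0.0952
[0.5225 0.0261 0.2289] [-0.      0.7379  0.6749  0.0002] [-0.0529 -0.1691  1.9143  0.0004  1.3962  0.0363]
wrist swing_hinge 0.67 [374.2 157.1] [0.6511 0.0419 0.119 ]
wrist cap_mid 0.84 [255.5 174.5] [0.527  0.0258 0.083 ]
wrist core 0.97 [231.9 267.7] [ 0.476  -0.1412  0.012 ]
wrist core 0.89 [147.7 226.9] [ 0.3545 -0.0589  0.012 ]
wrist 0.8 [253.8, 178.4] 232 275 153 199
side swing_hinge 0.66 [277.  134.1] [0.655  0.0416 0.119 ]
side swing_hinge 0.43 [308.9 157.5] [ 0.6506 -0.1015  0.119 ]
side cap_mid 0.64 [244.5 163.3] [0.5277 0.0235 0.083 ]
side cap 0.74 [247.5 170.5] [0.5278 0.0104 0.066 ]
side core 0.89 [208.4 225.3] [ 0.3528 -0.0598  0.012 ]
side core 0.75 [267.9 228.4] [ 0.4671 -0.1618  0.012 ]
side 0.66 [246.8, 164.5] 234 252 153 173
tcp at cap top [251.7581 178.0307]
```

View pics/w4.png

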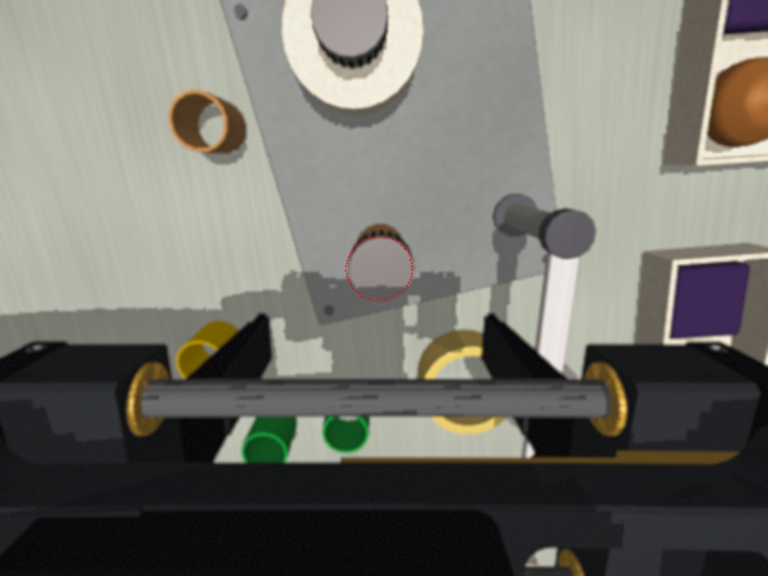

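The projected circle for the cap top at (0.523, 0.025) lands on the cap's top face at pixel (380,268) of the enlarged view. I descend around it and close.

```bash
python3 -m handwheel '{"offset": [[-0.001,0.0005,0.02],[0,0,0.02],[0,0,0.02],[0,0,0.02],[0,0,0.02],[0,0,0.02],[0,0,0.016],[0,0,0.016],[0,0,0.008],[0,0,0]], "twist": [0,0,0,0,0,0,0,0,0,0]}' 1
python3 -m handwheel '{"offset": [[0,0,0],[0,0,0],[0,0,0],[0,0,0],[0,0,0],[0,0,0],[0,0,0],[0,0,0],[0,0,0],[0,0,0]], "twist": [0,0,0,0,0,0,0,0,0,0]}' -1
python3 -c "
from h import *
s=robot.state();print(s['ft_force'],s['moment'],s['joint_efforts'],s['qpos'])"
```

```text
clock: 16.45
ee_pos: [0.5229, 0.0237, 0.0674]
eef_rot: [-0.001, 0.739, 0.674, -0.001]
ft_force: [-0.1, -0.5, -1.6]
grip_width: 0.0949
clock: 17.45
ee_pos: [0.5244, 0.0236, 0.0689]
eef_rot: [0.0, 0.739, 0.674, 0.0]
ft_force: [3.7, -0.5, -0.3]
grip_width: 0.0502
[ 3.7386116  -0.49420648 -0.26014727] [-0.1782335  -0.41751579 -0.02821544] [ 3.44637958e-01 -3.12010145e+01 -3.05563152e+01  1.70169831e-01
  8.42547342e-01  4.75247252e-04] [-5.73537988e-02 -1.37892595e-02  2.05265222e+00 -8.63534822e-05
  1.10146289e+00  3.41786069e-02]
```

The opening is 50.2 mm, which is the cap's diameter. I re-centre 1.5 mm along the jaw axis and try a clockwise turn (+twist) of 0.25 rad.

```bash
python3 -m handwheel '{"offset": [[0.001,0.0015,0],[0,0,0],[0,0,0],[0,0,0],[0,0,0],[0,0,0],[0,0,0],[0,0,0],[0,0,0],[0,0,0]], "twist": [0,0,0.05,0.05,0.05,0.05,0.05,0,0,0]}' -
python3 -c "
from h import *
s=robot.state();print(s['ft_force'],s['moment'],s['joint_efforts'],s['qpos'],s['eef_rot'])"
```

```text
clock: 18.45
ee_pos: [0.5255, 0.0247, 0.0689]
eef_rot: [-0.0, 0.817, 0.577, 0.0]
ft_force: [-0.6, -0.4, 1.8]
grip_width: 0.0503
[-0.55161096 -0.44161537  1.75731226] [-0.09002347  0.12438734 -0.01570631] [  0.03154014 -29.89860892 -30.46750188   0.06626533  -0.06632803
  -0.04050908] [-5.53979992e-02 -1.02880061e-02  2.04934382e+00  5.18156825e-04
  1.10242997e+00  2.85369121e-01] [-1.47946260e-04  8.16832465e-01  5.76874915e-01  1.85508475e-04]
```

The moment about z stays near 0 (−0.02 N m) after 0.25 rad, so there is no stop and this is the free direction. I continue to 1.4 rad in all.

```bash
python3 -m handwheel '{"offset": [[0,0,0],[0,0,0],[0,0,0],[0,0,0],[0,0,0],[0,0,0],[0,0,0],[0,0,0],[0,0,0],[0,0,0]], "twist": [0.06,0.06,0.06,0.06,0.06,0.06,0.06,0.06,0.06,0.06]}' -
python3 -c "
from h import *
s=robot.state();print(s['ft_force'],s['moment'],s['qpos'][5],s['joint_efforts'][5])"
python3 -m handwheel '{"offset": [[0,0,0],[0,0,0],[0,0,0],[0,0,0],[0,0,0],[0,0,0],[0,0,0],[0,0,0],[0,0,0],[0,0,0]], "twist": [0.07,0.07,0.07,0.07,0.07,0.07,0.07,0.06,0,0]}' -
python3 -c "
from h import *
s=robot.state();print(s['ft_force'],s['moment'],s['qpos'][5],s['joint_efforts'][5])"
```

```text
clock: 19.45
ee_pos: [0.5256, 0.0247, 0.0689]
eef_rot: [-0.0, 0.951, 0.309, 0.0]
ft_force: [0.7, -0.5, 2.4]
grip_width: 0.0502
[ 0.68024298 -0.54133193  2.44980989] [-0.02782053  0.16923886  0.07243172] 0.887736046279585 -0.45391143299639225
clock: 20.45
ee_pos: [0.5256, 0.0247, 0.0689]
eef_rot: [-0.0, 0.999, 0.04, 0.0]
ft_force: [-0.5, 1.2, 3.5]
grip_width: 0.0499
[-0.49536044  1.24109002  3.45852672] [ 0.09195616  0.14629048 -0.07274397] 1.4345176185066715 -0.031786656472831964
```

Still free. Now a gentle lift test of 10 mm, watching the vertical force (a locked cap would stop at 3 mm).

```bash
python3 -m handwheel '{"offset": [[0,0,-0.002],[0,0,-0.002],[0,0,-0.002],[0,0,-0.002],[0,0,-0.002],[0,0,0],[0,0,0],[0,0,0],[0,0,0],[0,0,0]], "twist": [0,0,0,0,0,0,0,0,0,0]}' -
python3 - <<'E'
from h import *
s=robot.state();print(s['ft_force'],s['moment'])
d=imaging.get_image("side");save("pics/s5.png",cv2.resize(d["image"][110:210,180:330],None,fx=4,fy=4))
E
```

```text
clock: 21.45
ee_pos: [0.5254, 0.0245, 0.0786]
eef_rot: [0.0, 0.999, 0.04, -0.0]
ft_force: [-0.9, -0.9, -0.2]
grip_width: 0.0497
[-0.86908712 -0.91616914 -0.17550186] [-0.0584894   0.15600071  0.06083757]
```

View pics/s5.png

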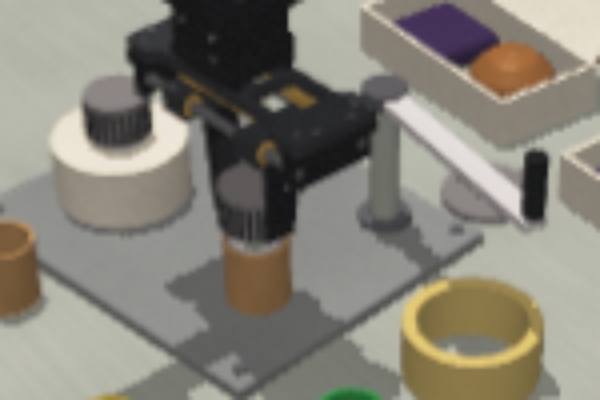

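The cap rose 10 mm with no pull-back; a bright gap shows under it at (250,240). I lift the remaining 90 mm.

```bash
python3 -m handwheel '{"offset": [[0,0,-0.005],[0,0,-0.01],[0,0,-0.012],[0,0,-0.015],[0,0,-0.015],[0,0,-0.015],[0,0,-0.012],[0,0,-0.006],[0,0,0],[0,0,0]], "twist": [0,0,0,0,0,0,0,0,0,0]}' -
python3 - <<'E'
from h import *
np.set_printoptions(precision=4,suppress=True)
d=imaging.get_image("side");save("pics/s6.png",cv2.resize(d["image"][90:215,180:330],None,fx=4,fy=4))
w=imaging.get_image("wrist");save("pics/w6.png",w["image"])
for n,k,z in ((d,"core",.012),(d,"cap_mid",.183),(w,"core",.012),(w,"cap_mid",.183),(d,"spindle_top",.081),(d,"swing_peg",.148),(w,"swing_peg",.148)):
    for r in finder.tip_of(n,k)[:3]: print(k,round(r["p"],2),np.array(r["uv"]),atz(n,r["uv"],z))
s=robot.state();print(s['clock'],s['ft_force'],s['ee_pos'],s["grip_width"])
E
```

```text
clock: 22.5
ee_pos: [0.5251, 0.0245, 0.1682]
eef_rot: [-0.0, 0.999, 0.04, -0.0]
ft_force: [-0.2, 0.8, -1.7]
grip_width: 0.0501
core 0.75 [243.2 184.9] [0.5193 0.0225 0.012 ]
core 0.73 [268.2 227. ] [ 0.4708 -0.1581  0.012 ]
core 0.56 [209.5 226.8] [ 0.3521 -0.0663  0.012 ]
cap_mid 0.55 [241.3 132.9] [0.5224 0.0243 0.183 ]
core 0.88 [302.1 294.1] [ 0.3555 -0.0611  0.012 ]
core 0.8 [377.6 220.1] [ 0.4738 -0.1434  0.012 ]
core 0.64 [252.4 171.8] [0.5245 0.0223 0.012 ]
cap_mid 0.96 [252.  233.9] [0.5239 0.0237 0.183 ]
spindle_top 0.6 [238.8 162.5] [0.5189 0.0386 0.081 ]
swing_peg 0.7 [309.9 153.5] [ 0.6363 -0.1198  0.148 ]
swing_peg 0.69 [247.4 181.6] [ 0.4404 -0.1173  0.148 ]
22.95 [-0.4107  0.7074 -2.3094] [0.5253 0.0245 0.1684] 0.04998914489056435
```

View pics/s6.png

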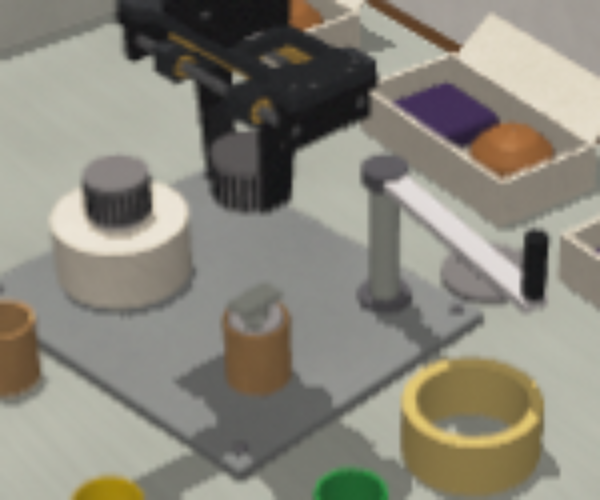

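The cap is held in the fingers at (250,175). The bare spindle head and core are at (258,340) below it. The arm is aside, with its peg at (535,265), and the other cap is in place at (118,190).

```bash
python3 -c "
from h import *
print(robot.state()['dq']); print(workorder.hand_in())"
```

```text
[ 0.00081943 -0.00013436 -0.00229272 -0.00095135 -0.00234706  0.00101033]
the job is handed in; nothing more can be done
None
```

The job is handed in: the cap is off its spindle and still in the gripper, and the last checks agreed with each other. The hand-in itself reports no verdict.

**What I did:**
- **Arm:** I pinched the peg and swung the hold-down arm along its arc to about 78° aside, then released it.
- **Unlocking:** I gripped the cap (opening 50 mm) and turned it clockwise seen from above. It turned with no stop, so I did not need to try the other way. I went to 1.4 rad.
- **Lifting:** A 10 mm lift test met no resistance, so I lifted the cap about 100 mm in all.

**Last checks:**
- **Cap:** It is in the fingers at an opening of 50 mm, with the robot still. Its centre measures about (0.523, 0.024) m, about 2 mm or less from the spindle axis, at a height of about 0.18 m.
- **Core and stand:** The side view shows the bare core down on its spindle, the hold-down arm aside, and the other cap where it was.
- **Time:** The clock read 23 s of the 64 s allowed.
- **Disagreements:** At the end the finder's side-view position for the core was about 4 mm off, and for the peg about 18 mm off the wrist view taken at release. It also listed look-alikes. I relied on the wrist view and the robot's own readings over these.

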